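# Pack and lock the dissecting set

### The arm

A 7-joint arm with a two-finger parallel gripper is mounted at the origin on the work surface. World frame = base frame: x ahead of the robot, y to its left, z up, the work surface at z = 0. Lengths are in m, angles in rad, forces in N, time in s.
With the tool pointing down it reaches from about 0.4 to 0.925 m from the base axis. Payload 5.6 kg.
Tool frame: the origin (TCP) lies at the very end of the fingers, on their centre line; the grasp point (between the pads) lies behind it (manip.grasp_offset is the z of the grasp point in the tool frame, in m); z points along the fingers, y is the line along which they close (so a half turn about z gives the same grasp; the last joint's range is limited). The gripper opens to 85 mm and grips with 20 to 120 N. Pads are 22 mm wide; open, the fingers measure 114 mm over their backs; the gripper's body (76 mm by 85 mm) begins 54 mm behind the grasp point. The pads swing forward as they close: fully open they stand 13 mm farther back than shut.
Start: joints at [-1.172, 0.468, -0.012, 1.603, 0.006, 1.071, -0.056], TCP at [0.278, 0.588, 0.231] pointing down, gripper open.
Joint ranges: [-2.53, 2.53], [-0.31, 2.02], [-1.57, 1.55], [0.28, 2.44], [-1.29, 4.43], [0.15, 1.84], [-2.92, 2.92]. Speed limits (rad/s): [2.57, 2.57, 3.14, 3.14, 3.14, 3.14, 3.14].

### API

Orientations are given as [roll, pitch, yaw] about the fixed x, y, z axes, in that order (R = Rz(yaw) Ry(pitch) Rx(roll)).
In Python, from cell import manip gives the robot as it stands.
- The arm moves only by the tool servo_tool, never from a script. Its argument "motion" is a list of rows, each a list of 7 numbers: the closure, from -1 (fully open) to 1 (shut), then the shift along the tool's x, y, z in units of 4 cm (1.0 is 4 cm), then the turn, a rotation vector about the tool's x, y, z in units of 0.12 rad (1.0 is 0.12 rad). In form: [[jaw, x, y, z, wx, wy, wz], ...]. A call has 1 to 20 rows; each row shifts and turns the commanded pose from where the row before left it, along the tool's axes as they then stand; what a row does not reach is not made up. A row lasts 1/10 s, in which the tool goes at most 50 mm and 8.59 degrees, less where a joint would pass 70% of its speed; a pose out of reach is approached as far as the arm can. A call with a number of a shift or a turn outside -1 to 1 is refused whole. A call with a gripper value outside its range is refused whole. The fingers move at their own pace and stop on an object; "grip_force" is the grip in N (left out, the last holds). Time passes only in rows, so rows that do not move let the fingers close. It gives the time, the measured TCP pose, the force, the opening and the grip force at its end, in the units of the state.
- manip.state(): the state, without advancing time (a new reading comes with each control period).
- manip.snapshot(name): name is "side" or "top"; returns a dict with "frame" (400x640x3 uint8, red, green, blue), "vfov" (degrees; the focal length in pixels is half the picture's height over the tangent of half this angle, whatever the lens; pixels are square), "cx", "cy" (the principal point, pixels), "world_from_camera" (4x4, takes a point from camera to world coordinates). Camera axes: x right, y down, z forward; pixel columns grow to the right and rows downward; lengths in m; the calibration is good to about 2 mm. A picture is of the moment at which its call begins. There is no depth.
- manip.finish_job(): hands the job in; it is judged then, once.
The state is a dict: "t": time; "joint_pos": joint angles; "qvel": joint speeds; "joint_efforts": joint torques, N m; "eef_pos": TCP position; "tool_rot": TCP orientation; "ft_force": force on the tool from outside, world axes, zero at the start; "ft_torque": the same for the moment, N m; "opening": finger opening in m; "grip_force": force on a finger pad.
Only numpy, scipy, OpenCV 4.12 (cv2) and the standard library are available. Lean on these libraries where they do the work, as an engineer would, in place of code of your own. Each camera call takes 0.05 s, during which the arm holds its last target. There are 200 camera calls.

### The job

Pack away the dissecting set after the lesson: first slide the tray's lock bar by its orange grip fully open to its end stop, then lay every instrument that is out on the desk flat in the compartment marked with the colour of its handle, head towards the ledge where the open bar parks, and only then slide the bar back to its locked end stop over the instruments. Leave the dish, the jar, the onion and the pencil case where they are.

Things in the scene. Friction and masses are not known exactly. Their poses are not given: they have to be found in the camera images.
- tray: White instrument tray, fixed, 288 mm wide, floor 5 mm. Origin: on the desk under the middle of its 5 compartments; x runs along them to the parking ledge (x 83 to 135 mm, 15 mm high), y across. Compartments 46 mm apart, patches red, blue, green, yellow, black from -y to +y. Walls 15 mm high, left out in a finger channel, x -35 to 35 mm. Rails 12 mm wide, 21 mm high at y +-138 mm.
- lockbar (a joint): Steel transport lock bar, 24 mm wide in x, lying across the tray from rail to rail, underside 22 mm and top 30 mm above the desk. Slides along tray x: 0 = end stop, locked, over the middle of the compartments; 0.112 m = other end stop, fully open, over the parking ledge. About 2 N of friction; it stays where it is left.
- lock_knob (a point): Centre of the top of the orange upright grip (20 x 20 mm, 32 mm tall, its top 62 mm above the desk) on the -y end of the lock bar, at tray y -134 mm; grip it from above and slide it along tray x. Axes as the tray's.
- spatula: Loose spatula, red handle, flat steel blade 30 x 16 mm. 150 mm long, lying flat along its x, head at +x; origin at its middle, 6 mm above its underside; same both ways up. Oval handle 18 mm wide, 12 mm tall, x -75 to +23 mm; mass about 45 g. May be absent.
- spatula_tip (a point): Tip of the head of the spatula, 75 mm from its middle.
- slot_spatula (a point): Centre of the floor of the compartment with the red patch (44 mm long, on the floor at the head end; 166 x 38 mm inside, walls 10 mm above its floor), for the spatula; x points to the parking ledge (head end), axes as the tray's.
- brush: Loose brush, blue handle, grey bristle block 15 mm wide. 150 mm long, lying flat along its x, head at +x; origin at its middle, 6 mm above its underside; same both ways up. Oval handle 18 mm wide, 12 mm tall, x -75 to +23 mm; mass about 45 g. May be absent.
- brush_tip (a point): Tip of the head of the brush, 75 mm from its middle.
- slot_brush (a point): Centre of the floor of the compartment with the blue patch (44 mm long, on the floor at the head end; 166 x 38 mm inside, walls 10 mm above its floor), for the brush; x points to the parking ledge (head end), axes as the tray's.
- forceps: Loose forceps, green handle, two thin steel prongs. 150 mm long, lying flat along its x, head at +x; origin at its middle, 6 mm above its underside; same both ways up. Oval handle 18 mm wide, 12 mm tall, x -75 to +23 mm; mass about 45 g. May be absent.
- forceps_tip (a point): Tip of the head of the forceps, 75 mm from its middle.
- slot_forceps (a point): Centre of the floor of the compartment with the green patch (44 mm long, on the floor at the head end; 166 x 38 mm inside, walls 10 mm above its floor), for the forceps; x points to the parking ledge (head end), axes as the tray's.
- needle: Loose mounted needle, yellow handle, thin steel needle, 4 mm. 150 mm long, lying flat along its x, head at +x; origin at its middle, 6 mm above its underside; same both ways up. Oval handle 18 mm wide, 12 mm tall, x -75 to +23 mm; mass about 45 g. May be absent.
- needle_tip (a point): Tip of the head of the mounted needle, 75 mm from its middle.
- slot_needle (a point): Centre of the floor of the compartment with the yellow patch (44 mm long, on the floor at the head end; 166 x 38 mm inside, walls 10 mm above its floor), for the mounted needle; x points to the parking ledge (head end), axes as the tray's.
- probe: Loose hooked probe, black handle, steel rod with a small sideways hook. 150 mm long, lying flat along its x, head at +x; origin at its middle, 6 mm above its underside; same both ways up. Oval handle 18 mm wide, 12 mm tall, x -75 to +23 mm; mass about 45 g. May be absent.
- probe_tip (a point): Tip of the head of the hooked probe, 75 mm from its middle.
- slot_probe (a point): Centre of the floor of the compartment with the black patch (44 mm long, on the floor at the head end; 166 x 38 mm inside, walls 10 mm above its floor), for the hooked probe; x points to the parking ledge (head end), axes as the tray's.
- dish: Clear dish, 90 mm across, 16 mm high, bystander; origin under its centre.
- jar: Amber specimen jar, 52 mm across, 75 mm high, bystander; origin under its centre.
- onion: Half an onion, cut side down, 72 mm across, 34 mm high, bystander; origin under its centre.
- pencil_case: Lilac pencil case with purple lid, 184 x 79 x 62 mm, bystander; origin under its centre.

How it is judged:
By the outcome, as a careful person would: the job done as asked, in the order asked, and still so for the second after the job is handed in, with the robot touching nothing.
Of spatula, brush, forceps, needle, probe only 4 to 5 are there at a start; the rules pass over those that are not, and their reading is None.
At some moment in a run one of spatula, brush, forceps, needle, probe may be knocked a few centimetres aside while the robot is not near it.
Once in a run the grip may slacken for a moment while it holds something.
It also fails if it takes over 210 s, if anything falls off the work surface, if the arm or the gripper's body presses on something with over 40 N, if the wrist force passes 120 N, or if a joint passes its speed limit or range.

## Working session

There is one attempt and no reset: what is moved stays moved. The work goes in short steps, Python scripts to look and compute and a tool call to move; the robot and the scene stay as the last step left them, time stands still between calls to the robot, and variables do not carry over. Pictures are saved under pics/ and viewed, at most 14 in all, crops included, and the job is handed in when it is done.

Besides the shell and the picture viewer there is one more tool, called after ">>>" as a command line: name --pt "numbers of a row" for each row, then --argument value for the rest. servo_tool: Moves the arm, as the interface text tells. Its arguments: {"type":"object","properties":{"motion":{"type":"array","items":{"type":"array","items":{"type":"number","minimum":-1,"maximum":1}}},"grip_force":{"type":"number"}},"required":["motion"]}

```bash
ls; mkdir -p pics
python3 - <<'E'
from cell import manip
import cv2,json
for n in("top","side"):
    s=manip.snapshot(n); cv2.imwrite(f"pics/{n}0.png",s["frame"][:,:,::-1])
    print(n,s["vfov"],s["cx"],s["cy"],s["world_from_camera"])
print(manip.state(),manip.grasp_offset)
E
```

```text
pics
top 45.22498698073647 322.755938465606 206.36030169683917 [[-0.01443953 -0.99408956  0.10759854  0.42913977]
 [-0.99983707  0.01318913 -0.01232367 -0.00469097]
 [ 0.0108317  -0.10775896 -0.99411804  1.52350328]
 [ 0.          0.          0.          1.        ]]
side 47.649425152316674 325.7472738081133 200.96434996356166 [[ 0.98870854 -0.09986192  0.11172741  0.45908381]
 [-0.14862025 -0.55809483  0.8163591  -1.16669642]
 [-0.0191687  -0.82374617 -0.56663463  0.87160697]
 [ 0.          0.          0.          1.        ]]
{'t': 0.1, 'joint_pos': array([-1.17198906,  0.46827612, -0.01164271,  1.60354489,  0.00599387,
        1.07140663, -0.05629728]), 'qvel': array([-0.00068504, -0.00167211, -0.00215835, -0.00221566,  0.00053717,
        0.0003472 ,  0.0004487 ]), 'joint_efforts': array([ 8.57836822e-04, -5.33520913e+01,  2.12871580e-02, -2.51962531e+01,
        1.13872826e-02,  4.27283841e-03,  7.11719366e-06]), 'eef_pos': array([0.27774099, 0.58710847, 0.2304365 ]), 'tool_rot': array([-3.13999520e+00,  9.24705834e-05,  2.69975646e+00]), 'ft_force': array([-0.17446873, -0.81851485,  0.71385339]), 'ft_torque': array([ 0.04635576, -0.01790434, -0.02526801]), 'grip_force': 0.0, 'opening': 0.08573350322822126} -0.0187
```

View pics/top0.png

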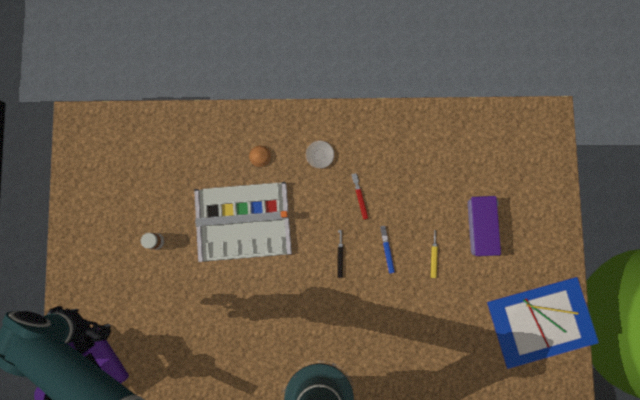

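View pics/side0.png

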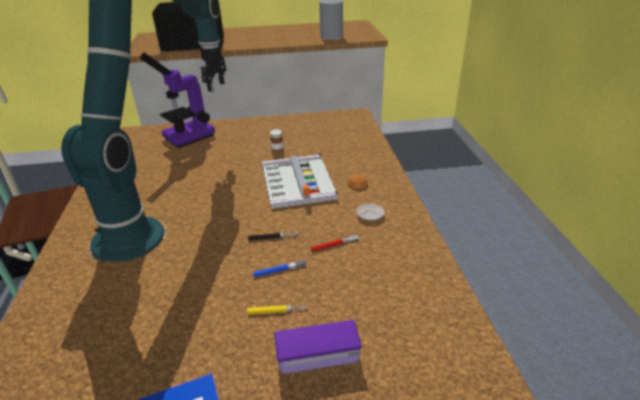

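The top view shows the tray around (243,222), black at (340,254), red at (360,197), blue at (388,249) and yellow at (435,255). There is no forceps on the open desk. Next I'll enlarge the crop to measure.

Run:
```python
import cv2
f=cv2.imread("pics/top0.png")
cv2.imwrite("pics/c1.png",cv2.resize(f[165:285,185:305],None,fx=5,fy=5,interpolation=cv2.INTER_CUBIC))
cv2.imwrite("pics/c2.png",cv2.resize(f[165:285,325:455],None,fx=5,fy=5,interpolation=cv2.INTER_CUBIC))
```

```text
(no output)
```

View pics/c1.png

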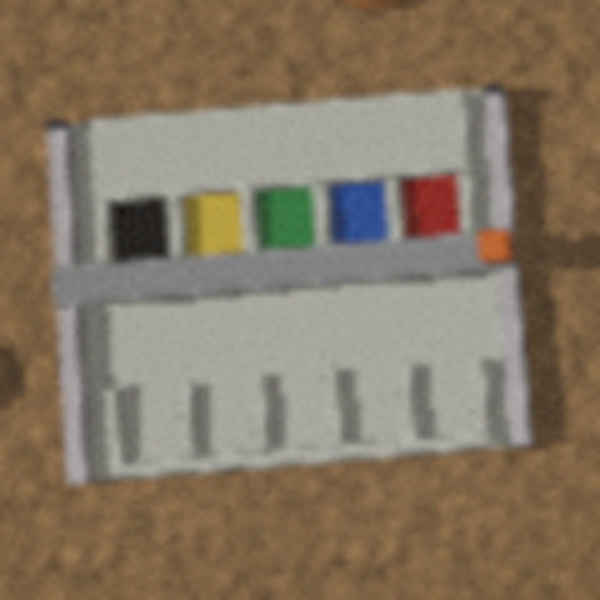

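View pics/c2.png

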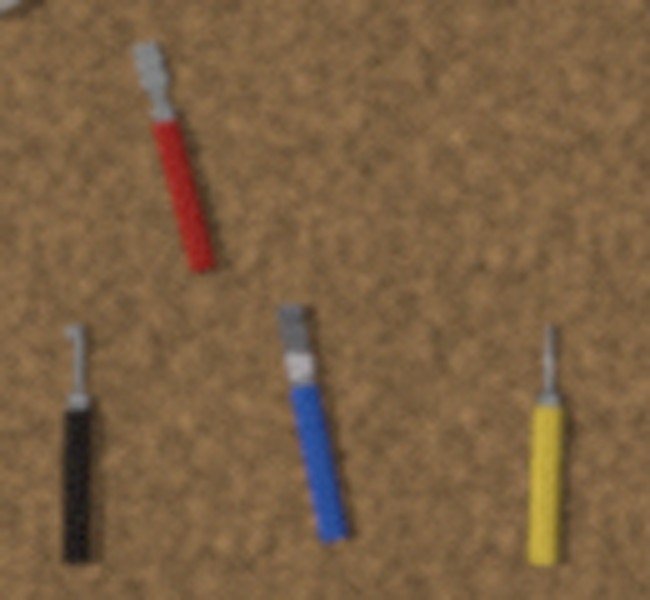

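The enlarged crops show:
- **Tray:** patch top edges at crop v≈176–201, and the knob at (494,245).
- **Bar:** looks partly open.
- **Instruments (handle tail → tip):** red (202,270)→(147,43), black (77,562)→(75,326), blue (333,541)→(291,306), yellow (543,564)→(550,326).

```bash
cat > h.py <<'E'
import numpy as np,cv2
from scipy.optimize import least_squares
from cell import manip
def ray(s,u,v,z):
    f=200/np.tan(np.radians(s["vfov"]/2));T=s["world_from_camera"]
    d=T[:3,:3]@[(u-s["cx"])/f,(v-s["cy"])/f,1];o=T[:3,3]
    return o+d*(z-o[2])/d[2]
def crop(p,x0,y0,k): return (p[0]+.5)/k-.5+x0,(p[1]+.5)/k-.5+y0
def go(x,y,z,yaw):
    st=manip.state();c,s_=np.cos(yaw),np.sin(yaw)
    w=st["tool_rot"][2];d=np.array([x,y,z])-st["eef_pos"]
    tx=[np.cos(w),np.sin(w),0];ty=[np.sin(w),-np.cos(w),0]
    dy=(yaw-w+np.pi)%(2*np.pi)-np.pi
    print("shift units x,y,z",np.round([d@tx/.04,d@ty/.04,-d[2]/.04],3),"wz",round(-dy/.12,3),"eef",st["eef_pos"].round(4),"rot",st["tool_rot"].round(4),"open",round(st["opening"],4),"t",st["t"],"f",st["ft_force"].round(1))
E
python3 - <<'E'
from h import *
s=manip.snapshot("top")
R=lambda p,z,x0:ray(s,*crop(p,x0,165,5),z)
obs=[(139,201),(213,195),(285,188),(358,182),(431,176)]
W=np.array([R(p,.005,185)[:2] for p in obs])
M=np.array([(.083,.092-.046*i) for i in range(5)])
# also outer-left rail top edges (direction only)
A=R((47,122),.021,185);B=R((68,483),.021,185);print("left rail corners",A,B,np.arctan2(*(A-B)[[1,0]]))
C=R((531,443),.0,185);D=R((503,88),.021,185);print(C,D)
def f(p):
    c,q=np.cos(p[2]),np.sin(p[2]);return (W-(M@np.array([[c,q],[-q,c]])+p[:2])).ravel()
r=least_squares(f,[.6,.2,0]);print("tray",r.x,np.abs(r.fun).max())
p=r.x;c,q=np.cos(p[2]),np.sin(p[2]);Q=np.array([[c,-q],[q,c]])
for n,P in(("A",A),("B",B),("D",D),("knob",R((494,245),.062,185))):print(n,P.round(4),(Q.T@(P[:2]-p[:2])).round(4))
print("black wall bottom",(Q.T@(R((139,462),.015,185)[:2]-p[:2])))
for n,a,b in(("red",(202,270),(147,43)),("black",(77,562),(79,326)),("blue",(333,541),(291,306)),("yellow",(543,564),(550,326))):
    a,b=R(a,.006,325),R(b,.006,325);d=b-a
    print(n,((a+b)/2).round(4),np.hypot(*d[:2]).round(4),"yaw",np.arctan2(d[1],d[0]).round(3))
E
```

```text
left rail corners [0.65215807 0.38155314 0.021     ] [0.42588114 0.36532105 0.021     ] 0.07161282125611303
[0.44670124 0.07941769 0.        ] [0.67017698 0.09432741 0.021     ]
tray [0.52718884 0.22790643 0.07389479] 0.0009206758250669966
A [0.6522 0.3816 0.021 ] [0.136 0.144]
B [0.4259 0.3653 0.021 ] [-0.0909  0.1445]
D [0.6702 0.0943 0.021 ] [ 0.1327 -0.1438]
knob [0.5667 0.0977 0.062 ] [ 0.0298 -0.1328]
black wall bottom [-0.08169944  0.10124259]
red [ 0.6258 -0.1411  0.006 ] 0.1498 yaw 0.214
black [ 0.4442 -0.0763  0.006 ] 0.1478 yaw -0.027
blue [ 0.4549 -0.224   0.006 ] 0.1496 yaw 0.149
yellow [ 0.4393 -0.3718  0.006 ] 0.1496 yaw -0.069
```

```bash
python3 -c "
from h import *
go(.567,.098,.13,np.pi+.0735)"
```

```text
shift units x,y,z [-11.765  -7.963   2.514] wz -4.295 eef [0.2778 0.5872 0.2306] rot [-3.1402e+00  1.0000e-04  2.6997e+00] open 0.0854 t 0.15 f [-0.2  0.4 -0.2]
```

>>> servo_tool --pt "0 -0.4 -0.27 0 0 0 0" --pt "0 -0.7 -0.47 0 0 0 0" --pt "0 -0.75 -0.51 0 0 0 0" --pt "0 -0.75 -0.51 0 0 0 0" --pt "0 -0.75 -0.51 0 0 0 0" --pt "0 -0.75 -0.51 0 0 0 0" --pt "0 -0.75 -0.51 0 0 0 0" --pt "0 -0.75 -0.51 0 0 0 0" --pt "0 -0.75 -0.51 0 0 0 0" --pt "0 -0.75 -0.51 0 0 0 0" --pt "0 -0.75 -0.51 0 0 0 0" --pt "0 -0.75 -0.51 0 0 0 0" --pt "0 -0.75 -0.51 0 0 0 0" --pt "0 -0.75 -0.51 0 0 0 0" --pt "0 -0.75 -0.51 0 0 0 0" --pt "0 -0.75 -0.51 0.5 0 0 0" --pt "0 0 0 0.5 0 0 -0.9" --pt "0 0 0 0.5 0 0 -0.9" --pt "0 0 0 0.5 0 0 -0.9" --pt "0 0 0 0.5 0 0 -0.9" --grip_force 40

```text
t: 2.15
eef_pos: [0.5621, 0.1026, 0.1305]
tool_rot: [-3.141, -0.0, 3.135]
ft_force: [0.5, -0.6, 0.3]
opening: 0.0431
grip_force: 0.0
```

>>> servo_tool --pt "0 0 0 0 0 0 -0.6" --pt "0 0 0 0 0 0 0" --pt "0 0 0 0 0 0 0"

```text
t: 2.45
eef_pos: [0.5627, 0.1032, 0.1316]
tool_rot: [-3.141, 0.0, -3.082]
ft_force: [0.4, -0.7, -0.1]
opening: 0.0425
grip_force: 0.0
```

```bash
python3 -c "
from h import *
go(.567,.098,.04,np.pi+.0735)"
```

```text
shift units x,y,z [-0.101 -0.137  2.291] wz -0.119 eef [0.5627 0.1032 0.1316] rot [-3.1414e+00  4.0000e-04 -3.0824e+00] open 0.0425 t 2.45 f [ 0.4 -0.7 -0.1]
```

>>> servo_tool --pt "0 -0.1 -0.14 0.5 0 0 -0.12" --pt "0 0 0 0.7 0 0 0" --pt "0 0 0 0.7 0 0 0" --pt "0 0 0 0.4 0 0 0" --pt "0 0 0 0 0 0 0" --pt "1 0 0 0 0 0 0" --pt "1 0 0 0 0 0 0" --pt "1 0 0 0 0 0 0" --pt "1 0 0 0 0 0 0" --pt "1 0 0 0 0 0 0"

```text
t: 3.45
eef_pos: [0.5679, 0.0999, 0.0407]
tool_rot: [3.14, 0.003, -3.065]
ft_force: [-1.1, 3.2, 6.6]
opening: 0.0192
grip_force: 44.1
```

>>> servo_tool --pt "1 -0.1 0 0 0 0 0" --pt "1 -0.25 0 0 0 0 0" --pt "1 -0.25 0 0 0 0 0" --pt "1 -0.25 0 0 0 0 0" --pt "1 -0.25 0 0 0 0 0" --pt "1 -0.25 0 0 0 0 0" --pt "1 -0.2 0 0 0 0 0" --pt "1 -0.15 0 0 0 0 0" --pt "1 -0.1 0 0 0 0 0" --pt "1 -0.1 0 0 0 0 0" --pt "1 0 0 0 0 0 0" --pt "1 0 0 0 0 0 0"

```text
t: 4.65
eef_pos: [0.6442, 0.1053, 0.0408]
tool_rot: [3.141, 0.003, -3.065]
ft_force: [0.6, 2.5, 5.7]
opening: 0.019
grip_force: 43.9
```

>>> servo_tool --pt "1 -0.1 0 0 0 0 0" --pt "1 -0.1 0 0 0 0 0" --pt "1 0 0 0 0 0 0" --pt "1 0 0 0 0 0 0"

```text
t: 5.05
eef_pos: [0.6503, 0.1057, 0.0407]
tool_rot: [3.141, -0.001, -3.065]
ft_force: [-4.4, 2.7, 10.8]
opening: 0.0189
grip_force: 44.5
```

>>> servo_tool --pt "1 -0.05 0 0 0 0 0" --pt "1 -0.05 0 0 0 0 0" --pt "1 0 0 0 0 0 0" --pt "1 0 0 0 0 0 0"

```text
t: 5.45
eef_pos: [0.6504, 0.1057, 0.0405]
tool_rot: [3.141, -0.009, -3.065]
ft_force: [-15.7, 1.1, 18.1]
opening: 0.0192
grip_force: 45.6
```

At the end stop. Release and look again.

>>> servo_tool --pt "1 0.1 0 0 0 0 0" --pt "0 0 0 0 0 0 0" --pt "0 0 0 0 0 0 0" --pt "0 0 0 0 0 0 0" --pt "0 0 0 -0.7 0 0 0" --pt "0 0 0 -1 0 0 0" --pt "0 0 0 -1 0 0 0" --pt "0 0 0 -0.3 0 0 0" --pt "0 0 0 0 0 0 0"

```text
t: 6.35
eef_pos: [0.6522, 0.1052, 0.1615]
tool_rot: [3.141, 0.004, -3.065]
ft_force: [-0.1, 0.7, -1.1]
opening: 0.0428
grip_force: 0.0
```

Run:
```python
from h import *
s=manip.snapshot("top");f=s["frame"][:,:,::-1]
cv2.imwrite("pics/c3.png",cv2.resize(f[165:285,185:455],(810//810*800,356),interpolation=cv2.INTER_CUBIC))
go(.4442,-.0763,.1,np.pi-.027)
```

```text
shift units x,y,z [ 5.496 -4.128  1.484] wz 0.861 eef [0.6508 0.1051 0.1593] rot [-3.1415e+00  6.0000e-04 -3.0652e+00] open 0.0426 t 6.4 f [-0.5 -0.1 -1. ]
```

View pics/c3.png

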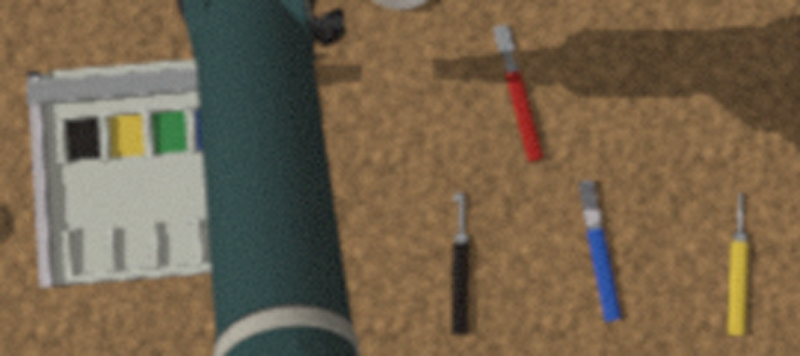

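The bar is parked over the ledge and the instruments haven't moved. Black first.

>>> servo_tool --pt "0 0.4 -0.3 0 0 0 0.4" --pt "0 0.75 -0.56 0 0 0 0.46" --pt "0 0.75 -0.56 0 0 0 0" --pt "0 0.75 -0.56 0 0 0 0" --pt "0 0.75 -0.56 0.3 0 0 0" --pt "0 0.75 -0.56 0.3 0 0 0" --pt "0 0.75 -0.56 0.4 0 0 0" --pt "0 0.4 -0.35 0.4 0 0 0" --pt "0 0 0 0 0 0 0" --pt "0 0 0 0 0 0 0"

```text
t: 7.4
eef_pos: [0.4364, -0.0526, 0.1022]
tool_rot: [-3.142, -0.002, 3.114]
ft_force: [0.2, 0.1, 0.1]
opening: 0.0429
grip_force: 0.0
```

```bash
python3 -c "
from h import *
go(.4442,-.0763,.003,np.pi-.027)"
```

```text
shift units x,y,z [-0.211 -0.587  2.481] wz -0.002 eef [ 0.4364 -0.0526  0.1022] rot [-3.1415e+00 -2.4000e-03  3.1143e+00] open 0.0429 t 7.4 f [0.2 0.1 0.1]
```

>>> servo_tool --pt "0 -0.21 -0.59 0.3 0 0 0" --pt "0 0 0 0.7 0 0 0" --pt "0 0 0 0.7 0 0 0" --pt "0 0 0 0.5 0 0 0" --pt "0 0 0 0.24 0 0 0" --pt "0 0 0 0 0 0 0" --pt "1 0 0 0 0 0 0" --pt "1 0 0 0 0 0 0" --pt "1 0 0 0 0 0 0" --pt "1 0 0 0 0 0 0" --pt "1 0 0 0 0 0 0" --grip_force 50

```text
t: 8.5
eef_pos: [0.4459, -0.0763, 0.0069]
tool_rot: [3.141, 0.003, 3.115]
ft_force: [-0.3, 1.1, 6.8]
opening: 0.0146
grip_force: 49.2
```

>>> servo_tool --pt "1 0 0 -0.3 0 0 0" --pt "1 0 0 -0.8 0 0 0" --pt "1 0 0 -0.8 0 0 0" --pt "1 0 0 -0.6 0 0 0" --pt "1 0 0 0 0 0 0"

```text
t: 9.0
eef_pos: [0.4472, -0.0768, 0.1095]
tool_rot: [-3.141, 0.008, 3.115]
ft_force: [0.1, 0.4, -0.3]
opening: 0.0142
grip_force: 48.5
```

```bash
cat >> h.py <<'E'
TR=np.array([.527,.228,.0735])
def slot(i,z,dx=0):  # 0 red..4 black
    c,q=np.cos(TR[2]),np.sin(TR[2]);y=.046*(i-2)
    go(TR[0]+c*dx-q*y,TR[1]+q*dx+c*y,z,np.pi+TR[2])
E
python3 -c "
from h import *
slot(4,.09)"
```

```text
shift units x,y,z [-1.559  9.959  0.488] wz -0.836 eef [ 0.4472 -0.0768  0.1095] rot [-3.1414  0.0077  3.1148] open 0.0142 t 9.0 f [ 0.1  0.4 -0.3]
```

>>> servo_tool --pt "1 -0.08 0.4 0 0 0 0" --pt "1 -0.12 0.8 0 0 0 0" --pt "1 -0.12 0.8 0 0 0 0" --pt "1 -0.13 0.8 0 0 0 0" --pt "1 -0.13 0.8 0 0 0 0" --pt "1 -0.13 0.8 0 0 0 0" --pt "1 -0.13 0.8 0 0 0 0" --pt "1 -0.13 0.8 0 0 0 0" --pt "1 -0.13 0.8 0 0 0 0" --pt "1 -0.13 0.8 0 0 0 0" --pt "1 -0.13 0.8 0 0 0 0" --pt "1 -0.13 0.8 0 0 0 0" --pt "1 -0.13 0.76 0 0 0 0" --pt "1 -0.08 0 0 0 0 -0.44" --pt "1 0 0 0 0 0 -0.4" --pt "1 0 0 0 0 0 0" --pt "1 0 0 0 0 0 0"

```text
t: 10.7
eef_pos: [0.5231, 0.3195, 0.1054]
tool_rot: [-3.141, -0.001, -3.069]
ft_force: [-0.7, 0.6, -0.3]
opening: 0.0144
grip_force: 48.6
```

Run:
```python
from h import *
slot(4,.0125)
s=manip.snapshot("side");f=s["frame"][:,:,::-1]
cv2.imwrite("pics/s1.png",cv2.resize(f[120:240,210:370],None,fx=4,fy=4,interpolation=cv2.INTER_CUBIC))
```

```text
shift units x,y,z [0.07  0.011 2.321] wz -0.007 eef [0.5231 0.3195 0.1054] rot [-3.1411e+00 -7.0000e-04 -3.0689e+00] open 0.0144 t 10.7 f [-0.7  0.6 -0.3]
```

View pics/s1.png

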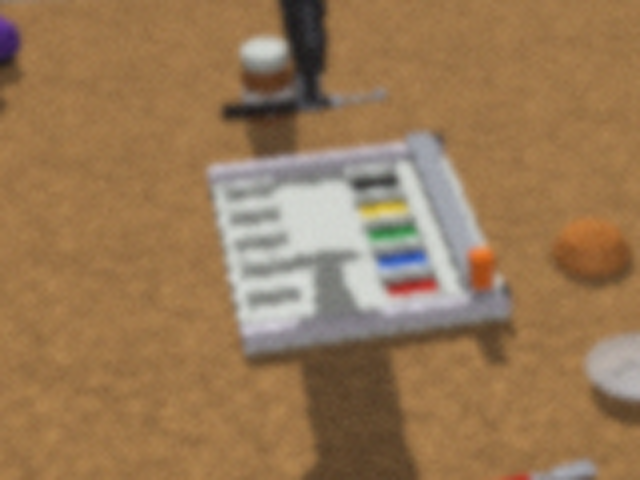

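The probe (crop (300,103)) is held level, head towards +x. Lower it into the black slot.

>>> servo_tool --pt "1 0.07 0 0.5 0 0 0" --pt "1 0 0 0.7 0 0 0" --pt "1 0 0 0.6 0 0 0" --pt "1 0 0 0.3 0 0 0" --pt "1 0 0 0.15 0 0 0" --pt "1 0 0 0.05 0 0 0" --pt "1 0 0 0 0 0 0"

```text
t: 11.45
eef_pos: [0.5211, 0.3201, 0.0144]
tool_rot: [3.141, 0.001, -3.068]
ft_force: [-0.2, 0.8, -1.0]
opening: 0.0144
grip_force: 48.6
```

>>> servo_tool --pt "0.3 0 0 0 0 0 0" --pt "0.3 0 0 0 0 0 0" --pt "0.3 0 0 0 0 0 0" --pt "0.3 0 0 -0.3 0 0 0" --pt "0.3 0 0 -0.7 0 0 0" --pt "0.3 0 0 -1 0 0 0" --pt "0.3 0 0 -0.5 0 0 0" --pt "0 0 0 0 0 0 0"

```text
t: 12.25
eef_pos: [0.5229, 0.3212, 0.1185]
tool_rot: [3.138, 0.007, -3.068]
ft_force: [0.1, 0.5, 0.0]
opening: 0.0418
grip_force: 0.0
```

```bash
cat >> h.py <<'E'
def find(col,s=None):
    s=s or manip.snapshot("top");h=cv2.cvtColor(s["frame"],cv2.COLOR_RGB2HSV)
    m={"red":((h[...,0]<5)|(h[...,0]>174))&(h[...,1]>180)&(h[...,2]>70),"blue":(h[...,0]>105)&(h[...,0]<122)&(h[...,1]>150)&(h[...,2]>70),"yellow":(h[...,0]>23)&(h[...,0]<33)&(h[...,1]>130)&(h[...,2]>110)}[col]
    m[:, :300]=0;m[280:]=0;m[:,465:]=0
    n,l,st,_=cv2.connectedComponentsWithStats(m.astype(np.uint8))
    if n<2: print(col,"none");return
    i=1+np.argmax(st[1:,4]);v,u=np.nonzero(l==i)
    P=np.array([ray(s,a,b,.006)[:2] for a,b in zip(u,v)]);c=P.mean(0)
    d=np.linalg.svd(P-c)[2][0];d*=np.sign(d[0]);o=c+.026*d
    L=np.ptp((P-c)@d);print(col,"n",len(u),"len",L.round(3),"origin",o.round(4),"yaw",np.arctan2(d[1],d[0]).round(3));return o,np.arctan2(d[1],d[0])
E
python3 - <<'E'
from h import *
s=manip.snapshot("top")
for c in("red","blue","yellow"):find(c,s)
manip.state()
go(.6258,-.1411,.1,np.pi+.214)
E
```

```text
red n 121 len 0.093 origin [ 0.6271 -0.1402] yaw 0.245
blue n 109 len 0.092 origin [ 0.4537 -0.2238] yaw 0.175
yellow n 103 len 0.091 origin [ 0.4396 -0.3721] yaw -0.065
shift units x,y,z [ -1.741 -11.702   0.408] wz -1.165 eef [0.5217 0.3205 0.1163] rot [ 3.1393  0.0039 -3.0674] open 0.0426 t 12.3 f [-0.2 -0.5 -0. ]
```

>>> servo_tool --pt "0 -0.06 -0.4 0 0 0 0" --pt "0 -0.12 -0.8 0 0 0 0" --pt "0 -0.14 -0.95 0 0 0 0" --pt "0 -0.14 -0.95 0 0 0 0" --pt "0 -0.14 -0.95 0 0 0 0" --pt "0 -0.14 -0.95 0 0 0 0" --pt "0 -0.14 -0.95 0 0 0 0" --pt "0 -0.14 -0.95 0 0 0 0" --pt "0 -0.14 -0.95 0 0 0 0" --pt "0 -0.14 -0.95 0 0 0 0" --pt "0 -0.14 -0.95 0 0 0 0" --pt "0 -0.14 -0.95 0.2 0 0 0" --pt "0 -0.14 -0.95 0.2 0 0 -0.6" --pt "0 0 0 0 0 0 -0.65" --pt "0 0 0 0 0 0 0" --pt "0 0 0 0 0 0 0"

```text
t: 13.9
eef_pos: [0.6226, -0.1397, 0.0966]
tool_rot: [3.14, -0.002, -2.919]
ft_force: [-0.1, 0.1, 0.7]
opening: 0.0429
grip_force: 0.0
```

```bash
python3 -c "
from h import *
go(.6262,-.1408,.003,np.pi+.225)"
```

```text
shift units x,y,z [-0.082 -0.046  2.34 ] wz -0.022 eef [ 0.6226 -0.1397  0.0966] rot [ 3.1402e+00 -1.9000e-03 -2.9192e+00] open 0.0429 t 13.9 f [-0.1  0.1  0.7]
```

>>> servo_tool --pt "0 -0.08 -0.05 0.3 0 0 0" --pt "0 0 0 0.7 0 0 0" --pt "0 0 0 0.7 0 0 0" --pt "0 0 0 0.4 0 0 0" --pt "0 0 0 0.24 0 0 0" --pt "0 0 0 0 0 0 0" --pt "0 0 0 0 0 0 0"

```text
t: 14.6
eef_pos: [0.628, -0.1411, 0.0047]
tool_rot: [-3.141, 0.001, -2.917]
ft_force: [-0.2, -0.5, 0.3]
opening: 0.0427
grip_force: 0.0
```

>>> servo_tool --pt "1 0 0 0 0 0 0" --pt "1 0 0 0 0 0 0" --pt "1 0 0 0 0 0 0" --pt "1 0 0 0 0 0 0" --pt "1 0 0 0 0 0 0"

```text
t: 15.1
eef_pos: [0.6283, -0.1412, 0.0056]
tool_rot: [-3.141, 0.002, -2.918]
ft_force: [-1.6, 0.3, 5.6]
opening: 0.0147
grip_force: 48.7
```

>>> servo_tool --pt "1 0 0 -0.3 0 0 0" --pt "1 0 0 -0.8 0 0 0" --pt "1 0 0 -0.8 0 0 0" --pt "1 0 0 -0.6 0 0 0" --pt "1 0 0 0 0 0 0"

```text
t: 15.6
eef_pos: [0.63, -0.1417, 0.109]
tool_rot: [-3.139, 0.007, -2.918]
ft_force: [-0.7, -0.9, -0.2]
opening: 0.0153
grip_force: 48.9
```

```bash
python3 -c "
from h import *
slot(0,.11)"
```

```text
shift units x,y,z [ 0.803  7.31  -0.025] wz 1.254 eef [ 0.63   -0.1417  0.109 ] rot [-3.1385  0.0075 -2.9176] open 0.0153 t 15.6 f [-0.7 -0.9 -0.2]
```

>>> servo_tool --pt "1 0.04 0.4 0 0 0 0" --pt "1 0.09 0.8 0 0 0 0" --pt "1 0.09 0.8 0 0 0 0" --pt "1 0.09 0.8 0 0 0 0" --pt "1 0.09 0.8 0 0 0 0" --pt "1 0.09 0.8 0 0 0 0" --pt "1 0.09 0.8 0 0 0 0" --pt "1 0.09 0.8 0 0 0 0" --pt "1 0.09 0.8 0 0 0 0" --pt "1 0.05 0.5 0 0 0 0.65" --pt "1 0 0 0 0 0 0.6" --pt "1 0 0 0 0 0 0" --pt "1 0 0 0 0 0 0"

```text
t: 16.9
eef_pos: [0.5296, 0.1365, 0.1032]
tool_rot: [-3.141, -0.002, -3.065]
ft_force: [0.2, -0.1, -0.7]
opening: 0.0151
grip_force: 48.9
```

```bash
python3 -c "
from h import *
slot(0,.011)"
```

```text
shift units x,y,z [-0.103 -0.013  2.304] wz 0.023 eef [0.5296 0.1365 0.1032] rot [-3.1410e+00 -2.0000e-03 -3.0654e+00] open 0.0151 t 16.9 f [ 0.2 -0.1 -0.7]
```

>>> servo_tool --pt "1 -0.1 -0.01 0.5 0 0 0" --pt "1 0 0 0.7 0 0 0" --pt "1 0 0 0.6 0 0 0" --pt "1 0 0 0.3 0 0 0" --pt "1 0 0 0.15 0 0 0" --pt "1 0 0 0.05 0 0 0" --pt "1 0 0 0 0 0 0"

```text
t: 17.6
eef_pos: [0.5353, 0.1363, 0.0126]
tool_rot: [3.141, 0.001, -3.068]
ft_force: [-0.7, -0.5, -0.3]
opening: 0.0151
grip_force: 48.9
```

>>> servo_tool --pt "0.3 0 0 0 0 0 0" --pt "0.3 0 0 0 0 0 0" --pt "0.3 0 0 0 0 0 0" --pt "0.3 0 0 -0.3 0 0 0" --pt "0.3 0 0 -0.7 0 0 0" --pt "0.3 0 0 -1 0 0 0" --pt "0.3 0 0 -0.5 0 0 0" --pt "0 0 0 0 0 0 0"

```text
t: 18.4
eef_pos: [0.5373, 0.137, 0.1164]
tool_rot: [3.14, 0.007, -3.067]
ft_force: [0.0, 0.1, -0.3]
opening: 0.0423
grip_force: 0.0
```

Run:
```python
from h import *
s=manip.snapshot("top")
for c in("blue","yellow"):find(c,s)
go(.4543,-.2239,.1,np.pi+.16)
```

```text
blue n 122 len 0.092 origin [ 0.4555 -0.2231] yaw 0.18
yellow n 134 len 0.094 origin [ 0.4398 -0.3725] yaw -0.081
shift units x,y,z [ 2.705 -8.839  0.363] wz -0.715 eef [0.536  0.1367 0.1145] rot [ 3.1404  0.0043 -3.0674] open 0.0426 t 18.45 f [-0.5 -0.4 -0.7]
```

>>> servo_tool --pt "0 0.12 -0.4 0 0 0 0" --pt "0 0.25 -0.8 0 0 0 0" --pt "0 0.27 -0.9 0 0 0 0" --pt "0 0.27 -0.9 0 0 0 0" --pt "0 0.27 -0.9 0 0 0 0" --pt "0 0.27 -0.9 0 0 0 0" --pt "0 0.27 -0.9 0 0 0 0" --pt "0 0.27 -0.9 0 0 0 0" --pt "0 0.27 -0.9 0.1 0 0 0" --pt "0 0.27 -0.9 0.1 0 0 0" --pt "0 0.12 -0.44 0.1 0 0 -0.4" --pt "0 0 0 0 0 0 -0.35" --pt "0 0 0 0 0 0 0" --pt "0 0 0 0 0 0 0"

```text
t: 19.85
eef_pos: [0.4541, -0.2242, 0.0993]
tool_rot: [3.141, -0.002, -2.979]
ft_force: [0.4, 0.2, -0.8]
opening: 0.0424
grip_force: 0.0
```

```bash
python3 -c "
from h import *
go(.4548,-.2237,.003,np.pi+.165)"
```

```text
shift units x,y,z [-0.02   0.009  2.407] wz -0.019 eef [ 0.4541 -0.2242  0.0993] rot [ 3.1405e+00 -1.8000e-03 -2.9789e+00] open 0.0424 t 19.85 f [ 0.4  0.2 -0.8]
```

>>> servo_tool --pt "0 -0.02 0 0.3 0 0 0" --pt "0 0 0 0.7 0 0 0" --pt "0 0 0 0.7 0 0 0" --pt "0 0 0 0.45 0 0 0" --pt "0 0 0 0.25 0 0 0" --pt "0 0 0 0 0 0 0" --pt "1 0 0 0 0 0 0" --pt "1 0 0 0 0 0 0" --pt "1 0 0 0 0 0 0" --pt "1 0 0 0 0 0 0" --pt "1 0 0 0 0 0 0"

```text
t: 20.95
eef_pos: [0.4568, -0.2242, 0.005]
tool_rot: [-3.141, 0.002, -2.977]
ft_force: [-0.9, 1.2, 5.6]
opening: 0.0153
grip_force: 49.1
```

>>> servo_tool --pt "1 0 0 -0.3 0 0 0" --pt "1 0 0 -0.8 0 0 0" --pt "1 0 0 -0.8 0 0 0" --pt "1 0 0 -0.6 0 0 0" --pt "1 0 0 0 0 0 0"

```text
t: 21.45
eef_pos: [0.4583, -0.2251, 0.1079]
tool_rot: [-3.138, 0.006, -2.978]
ft_force: [1.0, 1.0, -0.2]
opening: 0.0154
grip_force: 48.9
```

```bash
python3 -c "
from h import *
slot(1,.11)"
```

```text
shift units x,y,z [-3.44   9.751 -0.051] wz 0.753 eef [ 0.4583 -0.2251  0.1079] rot [-3.1379  0.0063 -2.9777] open 0.0154 t 21.45 f [ 1.   1.  -0.2]
```

>>> servo_tool --pt "1 -0.14 0.4 0 0 0 0" --pt "1 -0.28 0.8 0 0 0 0" --pt "1 -0.34 0.95 0 0 0 0" --pt "1 -0.34 0.95 0 0 0 0" --pt "1 -0.34 0.95 0 0 0 0" --pt "1 -0.34 0.95 0 0 0 0" --pt "1 -0.34 0.95 0 0 0 0" --pt "1 -0.34 0.95 0 0 0 0" --pt "1 -0.34 0.95 0 0 0 0" --pt "1 -0.34 0.95 0 0 0 0" --pt "1 -0.34 0.95 0 0 0 0" --pt "1 0 0 0 0 0 0.4" --pt "1 0 0 0 0 0 0.35" --pt "1 0 0 0 0 0 0" --pt "1 0 0 0 0 0 0"

```text
t: 22.95
eef_pos: [0.5293, 0.1831, 0.1037]
tool_rot: [-3.141, -0.001, -3.067]
ft_force: [0.6, -0.2, -1.1]
opening: 0.0155
grip_force: 48.9
```

```bash
python3 -c "
from h import *
slot(1,.0105)"
```

```text
shift units x,y,z [-0.025 -0.025  2.329] wz 0.011 eef [0.5293 0.1831 0.1037] rot [-3.1411e+00 -8.0000e-04 -3.0668e+00] open 0.0155 t 22.95 f [ 0.6 -0.2 -1.1]
```

>>> servo_tool --pt "1 -0.02 -0.02 0.5 0 0 0" --pt "1 0 0 0.7 0 0 0" --pt "1 0 0 0.6 0 0 0" --pt "1 0 0 0.3 0 0 0" --pt "1 0 0 0.17 0 0 0" --pt "1 0 0 0.06 0 0 0" --pt "1 0 0 0 0 0 0"

```text
t: 23.65
eef_pos: [0.531, 0.1828, 0.0114]
tool_rot: [3.141, 0.001, -3.068]
ft_force: [-1.2, 0.0, -0.9]
opening: 0.0154
grip_force: 48.9
```

>>> servo_tool --pt "0.3 0 0 0 0 0 0" --pt "0.3 0 0 0 0 0 0" --pt "0.3 0 0 0 0 0 0" --pt "0.3 0 0 -0.3 0 0 0" --pt "0.3 0 0 -0.7 0 0 0" --pt "0.3 0 0 -1 0 0 0" --pt "0.3 0 0 -0.5 0 0 0" --pt "0 0 0 0 0 0 0"

```text
t: 24.45
eef_pos: [0.533, 0.1836, 0.1153]
tool_rot: [3.139, 0.007, -3.068]
ft_force: [-1.0, -0.6, -0.2]
opening: 0.0423
grip_force: 0.0
```

Run:
```python
from h import *
s=manip.snapshot("top")
for c in("red","blue","yellow"):find(c,s)
go(.4396,-.372,.1,np.pi-.07)
```

```text
red none
blue none
yellow n 125 len 0.091 origin [ 0.4379 -0.372 ] yaw -0.085
shift units x,y,z [  3.325 -13.672   0.334] wz 1.201 eef [0.5317 0.1832 0.1133] rot [ 3.1401  0.0042 -3.0674] open 0.043 t 24.5 f [-0.4 -0.3  0. ]
```

>>> servo_tool --pt "0 0.1 -0.4 0 0 0 0" --pt "0 0.19 -0.8 0 0 0 0" --pt "0 0.23 -0.96 0 0 0 0" --pt "0 0.23 -0.96 0 0 0 0" --pt "0 0.23 -0.96 0 0 0 0" --pt "0 0.23 -0.96 0 0 0 0" --pt "0 0.23 -0.96 0 0 0 0" --pt "0 0.23 -0.96 0 0 0 0" --pt "0 0.23 -0.96 0 0 0 0" --pt "0 0.23 -0.96 0 0 0 0" --pt "0 0.23 -0.96 0 0 0 0" --pt "0 0.23 -0.96 0 0 0 0" --pt "0 0.23 -0.96 0.1 0 0 0" --pt "0 0.23 -0.96 0.1 0 0 0" --pt "0 0.23 -0.96 0.1 0 0 0" --pt "0 0 0 0 0 0 0.6" --pt "0 0 0 0 0 0 0.6" --pt "0 0 0 0 0 0 0" --pt "0 0 0 0 0 0 0"

```text
t: 26.4
eef_pos: [0.4389, -0.3725, 0.0979]
tool_rot: [3.141, -0.002, 3.073]
ft_force: [-0.1, -0.1, -0.1]
opening: 0.043
grip_force: 0.0
```

```bash
python3 -c "
from h import *
go(.439,-.372,.003,np.pi-.075)"
```

```text
shift units x,y,z [-1.000e-03  1.200e-02  2.373e+00] wz 0.054 eef [ 0.4389 -0.3725  0.0979] rot [ 3.1407e+00 -2.1000e-03  3.0730e+00] open 0.043 t 26.4 f [-0.1 -0.1 -0.1]
```

>>> servo_tool --pt "0 0 0.01 0.3 0 0 0.05" --pt "0 0 0 0.7 0 0 0" --pt "0 0 0 0.7 0 0 0" --pt "0 0 0 0.43 0 0 0" --pt "0 0 0 0.25 0 0 0" --pt "0 0 0 0 0 0 0" --pt "1 0 0 0 0 0 0" --pt "1 0 0 0 0 0 0" --pt "1 0 0 0 0 0 0" --pt "1 0 0 0 0 0 0" --pt "1 0 0 0 0 0 0"

```text
t: 27.5
eef_pos: [0.441, -0.3728, 0.0047]
tool_rot: [-3.141, 0.002, 3.066]
ft_force: [-0.2, 0.1, 7.2]
opening: 0.0151
grip_force: 49.2
```

>>> servo_tool --pt "1 0 0 -0.3 0 0 0" --pt "1 0 0 -0.8 0 0 0" --pt "1 0 0 -0.8 0 0 0" --pt "1 0 0 -0.6 0 0 0" --pt "1 0 0 0 0 0 0"

```text
t: 28.0
eef_pos: [0.4421, -0.3739, 0.1078]
tool_rot: [-3.138, 0.006, 3.066]
ft_force: [1.0, 0.8, -0.7]
opening: 0.0153
grip_force: 48.9
```

```bash
python3 -c "
from h import *
slot(3,.11)"
```

```text
shift units x,y,z [-0.803 16.301 -0.056] wz -1.246 eef [ 0.4421 -0.3739  0.1078] rot [-3.1381  0.0061  3.0656] open 0.0153 t 28.0 f [ 1.   0.8 -0.7]
```

>>> servo_tool --pt "1 -0.04 0.4 0 0 0 0" --pt "1 -0.04 0.8 0 0 0 0" --pt "1 -0.045 0.94 0 0 0 0" --pt "1 -0.045 0.94 0 0 0 0" --pt "1 -0.045 0.94 0 0 0 0" --pt "1 -0.045 0.94 0 0 0 0" --pt "1 -0.045 0.94 0 0 0 0" --pt "1 -0.045 0.94 0 0 0 0" --pt "1 -0.045 0.94 0 0 0 0" --pt "1 -0.045 0.94 0 0 0 0" --pt "1 -0.045 0.94 0 0 0 0" --pt "1 -0.045 0.94 0 0 0 0" --pt "1 -0.045 0.94 0 0 0 0" --pt "1 -0.045 0.94 0 0 0 0" --pt "1 -0.045 0.94 0 0 0 0" --pt "1 -0.045 0.94 0 0 0 0" --pt "1 -0.045 0.94 0 0 0 0" --pt "1 -0.045 0.94 0 0 0 0" --pt "1 0 0 0 0 0 -0.6" --pt "1 0 0 0 0 0 -0.65"

```text
t: 30.0
eef_pos: [0.5185, 0.2753, 0.1017]
tool_rot: [-3.141, -0.004, -3.06]
ft_force: [0.3, -0.2, -0.6]
opening: 0.0154
grip_force: 48.9
```

>>> servo_tool --pt "1 0 0 0 0 0 0" --pt "1 0 0 0 0 0 0"

```text
t: 30.2
eef_pos: [0.52, 0.273, 0.1026]
tool_rot: [-3.141, -0.002, -3.069]
ft_force: [0.5, 0.4, -0.5]
opening: 0.0152
grip_force: 48.9
```

```bash
python3 -c "
from h import *
slot(3,.0105)"
```

```text
shift units x,y,z [-0.092  0.016  2.302] wz -0.006 eef [0.52   0.273  0.1026] rot [-3.1408e+00 -2.3000e-03 -3.0689e+00] open 0.0152 t 30.2 f [ 0.5  0.4 -0.5]
```

>>> servo_tool --pt "1 -0.09 0.02 0.5 0 0 0" --pt "1 0 0 0.7 0 0 0" --pt "1 0 0 0.6 0 0 0" --pt "1 0 0 0.3 0 0 0" --pt "1 0 0 0.15 0 0 0" --pt "1 0 0 0.06 0 0 0" --pt "1 0 0 0 0 0 0"

```text
t: 30.9
eef_pos: [0.5253, 0.2742, 0.0118]
tool_rot: [3.141, 0.001, -3.068]
ft_force: [0.3, -0.1, -0.7]
opening: 0.0157
grip_force: 48.9
```

>>> servo_tool --pt "0.3 0 0 0 0 0 0" --pt "0.3 0 0 0 0 0 0" --pt "0.3 0 0 0 0 0 0" --pt "0.3 0 0 -0.3 0 0 0" --pt "0.3 0 0 -0.7 0 0 0" --pt "0.3 0 0 -1 0 0 0" --pt "0.3 0 0 -1 0 0 0" --pt "0 0 -0.8 0 0 0 0" --pt "0 0 -1 0 0 0 0" --pt "0 0 -1 0 0 0 0" --pt "0 0 -1 0 0 0 0" --pt "0 0 -1 0 0 0 0" --pt "0 0 -1 0 0 0 0" --pt "0 0 -1 0 0 0 0" --pt "0 0 -0.5 0 0 0 0" --pt "0 0 0 0 0 0 0"

```text
t: 32.5
eef_pos: [0.5468, -0.0214, 0.1325]
tool_rot: [-3.14, 0.001, -3.074]
ft_force: [-0.6, 0.7, 0.4]
opening: 0.0429
grip_force: 0.0
```

Run:
```python
from h import *
s=manip.snapshot("top");f=s["frame"][:,:,::-1]
cv2.imwrite("pics/c4.png",cv2.resize(f[140:290,180:380],(800,600),interpolation=cv2.INTER_CUBIC))
```

```text
(no output)
```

View pics/c4.png

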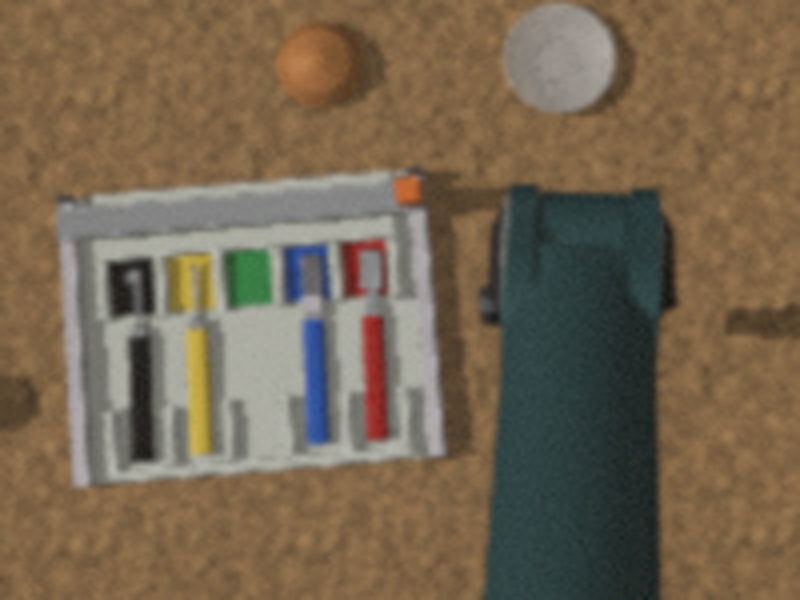

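All four instruments lie in their own compartments with heads on the patches. I'll check the whole desk for forceps before closing.

Run:
```python
from h import *
a=manip.snapshot("top")["frame"];b=manip.snapshot("side")["frame"]
cv2.imwrite("pics/full.png",cv2.resize(np.vstack([a[90:,40:],b[90:,40:]])[:,:,::-1],(581,600)))
for s in (a,b):
    h=cv2.cvtColor(s,cv2.COLOR_RGB2HSV);m=((h[...,0]>45)&(h[...,0]<85)&(h[...,1]>120)&(h[...,2]>50)).astype(np.uint8)
    print([list(map(int,r)) for r in cv2.connectedComponentsWithStats(m)[2][1:] if r[4]>8])
go(.6507,.1055,.09,np.pi+.0735)
```

```text
[[238, 203, 9, 13, 97]]
[]
shift units x,y,z [-2.822  2.828  1.046] wz 0.015 eef [ 0.5467 -0.0158  0.1319] rot [ 3.1407e+00  7.0000e-04 -3.0663e+00] open 0.0427 t 32.65 f [-0.7  0.6 -0.3]
```

View pics/full.png

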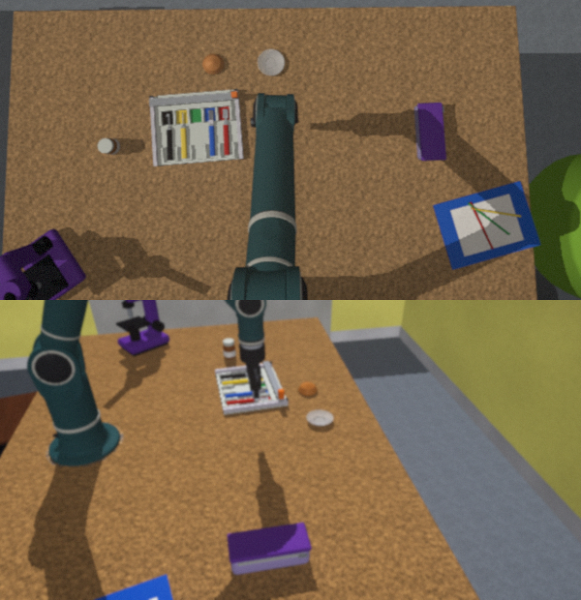

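There are no forceps on the desk; the mat only carries a pencil drawing. Grip the knob and close the bar.

>>> servo_tool --pt "0 -0.35 0.35 0 0 0 0" --pt "0 -0.6 0.6 0 0 0 0" --pt "0 -0.6 0.6 0 0 0 0" --pt "0 -0.6 0.6 0 0 0 0" --pt "0 -0.5 0.5 0 0 0 0" --pt "0 -0.17 0.18 0 0 0 0" --pt "0 0 0 0 0 0 0" --pt "0 0 0 0 0 0 0" --grip_force 40

```text
t: 33.45
eef_pos: [0.6496, 0.1036, 0.131]
tool_rot: [-3.141, -0.001, -3.067]
ft_force: [-0.2, -0.4, -0.9]
opening: 0.0429
grip_force: 0.0
```

```bash
python3 -c "
from h import *
go(.6507,.1055,.04,np.pi+.0735)"
```

```text
shift units x,y,z [-0.03   0.044  2.276] wz 0.007 eef [0.6496 0.1036 0.131 ] rot [-3.1409e+00 -1.3000e-03 -3.0673e+00] open 0.0429 t 33.45 f [-0.2 -0.4 -0.9]
```

>>> servo_tool --pt "0 -0.03 0.04 0.5 0 0 0" --pt "0 0 0 0.7 0 0 0" --pt "0 0 0 0.7 0 0 0" --pt "0 0 0 0.38 0 0 0" --pt "0 0 0 0 0 0 0" --pt "1 0 0 0 0 0 0" --pt "1 0 0 0 0 0 0" --pt "1 0 0 0 0 0 0" --pt "1 0 0 0 0 0 0" --pt "1 0 0 0 0 0 0"

```text
t: 34.45
eef_pos: [0.6527, 0.1059, 0.0417]
tool_rot: [3.141, 0.002, -3.067]
ft_force: [-1.7, -0.7, 6.6]
opening: 0.0188
grip_force: 43.6
```

>>> servo_tool --pt "1 0.1 0 0 0 0 0" --pt "1 0.25 0 0 0 0 0" --pt "1 0.25 0 0 0 0 0" --pt "1 0.25 0 0 0 0 0" --pt "1 0.25 0 0 0 0 0" --pt "1 0.25 0 0 0 0 0" --pt "1 0.25 0 0 0 0 0" --pt "1 0.25 0 0 0 0 0" --pt "1 0.25 0 0 0 0 0" --pt "1 0.25 0 0 0 0 0" --pt "1 0.2 0 0 0 0 0" --pt "1 0.15 0 0 0 0 0" --pt "1 0.08 0 0 0 0 0" --pt "1 0 0 0 0 0 0" --pt "1 0 0 0 0 0 0"

```text
t: 35.95
eef_pos: [0.5413, 0.0981, 0.0416]
tool_rot: [3.141, 0.002, -3.067]
ft_force: [-0.7, 0.7, 10.8]
opening: 0.0187
grip_force: 44.2
```

>>> servo_tool --pt "1 0.07 0 0 0 0 0" --pt "1 0.07 0 0 0 0 0" --pt "1 0 0 0 0 0 0" --pt "1 0 0 0 0 0 0"

```text
t: 36.35
eef_pos: [0.5409, 0.0981, 0.0418]
tool_rot: [3.14, 0.013, -3.068]
ft_force: [11.7, 0.8, -1.9]
opening: 0.0189
grip_force: 42.6
```

>>> servo_tool --pt "1 -0.1 0 0 0 0 0" --pt "0 0 0 0 0 0 0" --pt "0 0 0 0 0 0 0" --pt "0 0 0 0 0 0 0" --pt "0 0 0 -0.7 0 0 0" --pt "0 0 0 -1 0 0 0" --pt "0 0 0 -1 0 0 0" --pt "0 0 -0.8 -0.3 0 0 0" --pt "0 0 -1 0 0 0 0" --pt "0 0 -1 0 0 0 0" --pt "0 0 -1 0 0 0 0" --pt "0 0 -0.5 0 0 0 0" --pt "0 0 0 0 0 0 0" --pt "0 0 0 0 0 0 0"

```text
t: 37.75
eef_pos: [0.5514, -0.0737, 0.1597]
tool_rot: [3.141, -0.001, -3.068]
ft_force: [0.0, 0.8, 0.5]
opening: 0.0427
grip_force: 0.0
```

Run:
```python
from h import *
s=manip.snapshot("top");f=s["frame"]
cv2.imwrite("pics/c5.png",cv2.resize(f[140:290,180:380,::-1],(800,600),interpolation=cv2.INTER_CUBIC))
h=cv2.cvtColor(f,cv2.COLOR_RGB2HSV)[165:285,185:305];v,u=np.nonzero((h[...,0]<14)&(h[...,0]>6)&(h[...,1]>200)&(h[...,2]>150))
P=ray(s,u.mean()+185,v.mean()+165,.062)[:2]-TR[:2];c,q=np.cos(TR[2]),np.sin(TR[2]);print(len(u),c*P[0]+q*P[1],-q*P[0]+c*P[1])
```

```text
0 nan nan<stdin>:5: RuntimeWarning: Mean of empty slice.
  ret = ret.dtype.type(ret / rcount)
```

View pics/c5.png

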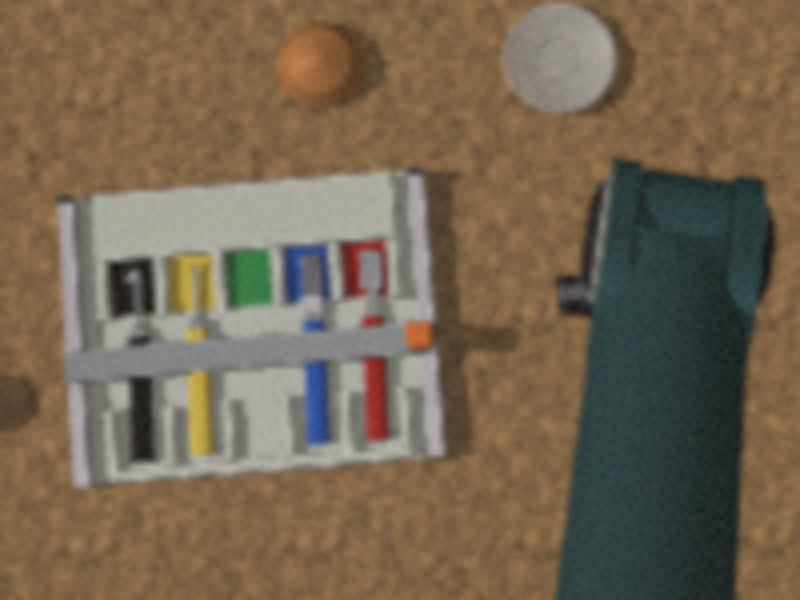

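The bar (knob at crop (418,335)) is back at the locked stop over the instruments. All four are in place and the bystanders haven't moved.

```bash
python3 -c "
from cell import manip
print(manip.finish_job())"
```

```text
the job is handed in; nothing more can be done
None
```

The job is handed in: I opened the lock bar to its end stop, laid the spatula, brush, needle and probe flat in their matching compartments with heads to the ledge (no forceps were on the desk), slid the bar back to its locked stop, and left the bystanders alone.

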